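# Slide the water pot under the rack onto its warming place

### The job

Without lifting it off the shelf top, slide the lidded water pot sideways under the low slatted rack, from the ring in the middle to the place marked by the inlaid steel rectangle (not the round cork mat), and on outwards until you feel it push in the sprung contact bar there; do it gently. Leave it standing inside the rectangle, still pressing the bar, and let go. Do not knock the rack or disturb the other things.

Things in the scene. Friction and masses are not known exactly. Their poses are not given: they have to be found in the camera images.
- pot_center (a point): White ceramic lidded pot, round, 110 mm across (lid rim 114), standing on the shelf top; lid top 79 mm high, whole height 120 mm, 0.5 to 0.9 kg. This point is on its axis, half-way up (60 mm above the underside). x along its handle bar, pointing away from the robot (at most 0.45 rad askew), z up. To drag it along the shelf takes about 2 to 10 N, different each time.
- pot_handle (a point): Centre of the handle bar across the middle of the pot's lid: dark wood on two steel legs, 90 mm long along x, 18 mm thick along y, 22 mm high, its centre 109 mm above the shelf top; 19 mm free under it. Same axes as pot_center.
- bay: Fixed unit: low back rail (x 104 to 126 mm, 26 mm high), two posts at the rail's ends (y -345 and +345 mm), a slatted rack on top and a sprung contact bar at each end. Origin on the shelf top at the centre of the inlaid steel ring, 132 mm across, where the pot starts to within 30 mm; x away from the robot, y to the left along the bay, z up.
- rack_edge (a point): Middle of the rack's front lower edge, 20 mm nearer the robot than the bay's origin and 306 mm above the shelf top (side arms at 300). The rack reaches from here 160 mm back and 360 mm to either side, so a hand pointing straight down cannot get at the pot's handle: come in under it from the robot's side, leaning 25 to 40 degrees.
- bar_left (a point): Middle of the range where the left contact bar may stand, 235 mm from the bay's origin, 37 mm up. The bar: steel plate across the bay, 80 mm wide, 12 thick, 20 to 54 mm up, before a grey block. Its inner face, unpressed, is anywhere within 25 mm of this point (210 to 260 mm from the bay's origin), set anew each time: find it by touch.
- bar_right (a point): The same for the right contact bar, on its own setting. Both yield outwards along y by up to 12 mm: about 1 N to start, 450 N/m more (6 N fully in, then a firm stop). A pot let go is held against the bar by its own drag; the spring may push it back by some mm, still pressing.
- frame_mark: Inlaid steel rectangle in the shelf top, flush: the place to go to, 150 mm along x and 210 mm along y. Origin at its centre on the shelf top; axes as the bay's. It lies about 180 mm to the left or to the right of the bay's middle, in front of that end's contact bar.
- cork_mat: Round cork mat, 130 mm across, 4 mm thick, fixed, at the other end of the bay; the wrong place. Origin under its centre.
- saucer_center (a point): Ceramic saucer with buttons, 110 mm across, 22 mm high, in front of the bay; its centre. Leave alone.
- lint_roller_center (a point): Grey and white plastic lint roller lying in front of the bay, about 200 mm long along its x (100 mm either way), 48 mm high; the point is on its axis near the middle of its length. Leave alone.
- spool_center (a point): Wooden spool 48 mm across, 55 mm tall, standing on the cork mat; its centre. Leave alone.
- clothes_brush_center (a point): Wooden clothes brush lying bristles down, 140 by 50 mm, 34 mm high, to the left in front of the bay; its centre. Leave alone.
There are look-alikes about, which are no part of the job. Several things look just like the part that bears pot_center: the one meant starts farthest to the robot's right. Leave any turquoise look-alike of the cork_mat alone.

How it is judged:
By the outcome, as a careful person would: the job done as asked, in the order asked, and still so for the second after the job is handed in, with the robot touching nothing.
It also fails if it takes over 58 s, if anything falls off the work surface, if the arm or the gripper's body presses on something with over 40 N, if the wrist force passes 120 N, or if a joint passes its speed limit or range.

### The arm

A 6-joint arm with a two-finger parallel gripper is mounted at the origin on the work surface. World frame = base frame: x ahead of the robot, y to its left, z up, the work surface at z = 0. Lengths are in mm, angles in rad, forces in N, time in s.
With the tool pointing down it reaches from about 350 to 975 mm from the base axis. Payload 7.1 kg.
Tool frame: the origin (TCP) lies on the front face of the gripper's body, between the roots of the fingers; the fingertips stand 80 mm ahead of it and the grasp point (between the pads) lies 61 mm ahead of it (env.tips_ahead is the distance from the TCP to the fingertips, in mm); z points along the fingers, y is the direction in which the jaws open and shut (so a half turn about z gives the same grasp; the last joint's range is limited). The gripper opens to 88 mm and grips with 3 to 60 N. Pads are 20 mm wide; open, the fingers measure 115 mm over their backs; the gripper's body (75 mm by 178 mm) begins 61 mm behind the grasp point.
Start: joints at [-1.368, 0.423, 1.63, -0, 1.089, -0.019], TCP at [137.511, -609.669, 302.675] pointing down, gripper open.
Joint ranges: [-3, 3], [-0.9, 2.11], [0.09, 2.58], [-1.31, 4.45], [0.11, 2.69], [-2.54, 2.54]. Speed limits (rad/s): [2.39, 2.39, 3.01, 3.14, 3.14, 3.14].

### API

Orientations are given as a unit quaternion [x, y, z, w].
In Python, from station import env, set_gripper, viewer, workorder gives the robot as it stands. Calls block until the motion is done:
- env.reach(position, orientation): joint-space move of the TCP to a pose.
- env.move_l(position, rot=None, rate=150, f_stop=None): straight line of the TCP; rot=None keeps the orientation; rate is the mean speed in mm/s. With f_stop (N) it stops when the force on the tool has changed by that much, and returns True; else False.
- env.move_joints(angles): joint-space move.
- set_gripper(opening): finger opening in mm; the grip force is fixed at half the most; returns when the fingers have stopped.
- env.hold(seconds).
- env.ik(position, orientation): joint angles nearest the present ones, or None.
- env.read_state(): the state.
- viewer.camera(name): name is "side" or "top"; returns the picture (420x560x3 uint8, blue, green, red); there is no depth.
- viewer.camera_params(name): a dict with "fx", "fy", "cx", "cy" (pixels), "dist" ([k1, k2, p1, p2, k3] as OpenCV has them; the pictures are not rectified), "pose" (4x4, takes a point from camera to world coordinates). Camera axes: x right, y up, looking along -z (the intrinsics and any distortion apply to the point x, -y, -z); pixel columns grow to the right and rows downward; lengths in mm; the calibration is good to about 2 mm. A picture is of the moment at which its call begins. camera_params takes no time and is no camera call.
A pose or a line that the arm cannot do raises env.IKError and nothing moves.
- workorder.sign_off(): hands the job in, once; it reports no verdict.
The state is a dict: "time_s": time; "qpos": joint angles; "dq": joint speeds; "tau": joint torques, N m; "tool_pos": TCP position; "orientation": TCP orientation; "force": force on the tool from outside, world axes, zero at the start; "wrist_torque": the same for the moment, N m; "width": finger opening in mm.
Only numpy, scipy, OpenCV 4.12 (cv2) and the standard library are available. Lean on these libraries where they do the work, as an engineer would, in place of code of your own. Each camera call takes 0.05 s, during which the arm holds its last target.

## Working session

There is one attempt and no reset: what is moved stays moved. The work goes in short steps, each a Python script; the robot and the scene stay as the last script left them, time stands still between calls to the robot, and variables do not carry over. Pictures are saved under pics/ and viewed, and the job is handed in when it is done.

```bash
ls; mkdir -p pics; python3 - <<'E'
from station import env,viewer
import cv2
for n in("side","top"):
    cv2.imwrite(f"pics/{n}0.png",viewer.camera(n)); print(n,viewer.camera_params(n))
s=env.read_state();print(s)
E
```

```text
pics
side {'fx': 425.5052202054208, 'fy': 425.5052202054208, 'cx': 278.48580276801397, 'cy': 209.18914608704011, 'dist': array([-0.0090604,  0.       ,  0.       ,  0.       ,  0.       ]), 'pose': array([[-8.28951929e-01,  3.11357765e-01, -4.64645070e-01,
        -4.14796032e+01],
       [-5.59290690e-01, -4.69913621e-01,  6.82916622e-01,
         8.30613446e+02],
       [-5.71165454e-03,  8.25976713e-01,  5.63675302e-01,
         7.97418322e+02],
       [ 0.00000000e+00,  0.00000000e+00,  0.00000000e+00,
         1.00000000e+00]])}
top {'fx': 506.35495737757395, 'fy': 506.35495737757395, 'cx': 280.96014966152165, 'cy': 206.0703964019696, 'dist': array([-0.00969836,  0.        ,  0.        ,  0.        ,  0.        ]), 'pose': array([[ 1.64280675e-02,  9.75157857e-01, -2.20901049e-01,
         2.07268124e+02],
       [-9.99864664e-01,  1.58279859e-02, -4.48644049e-03,
         9.05834812e+01],
       [-8.78569010e-04,  2.20944856e-01,  9.75285906e-01,
         1.34899350e+03],
       [ 0.00000000e+00,  0.00000000e+00,  0.00000000e+00,
         1.00000000e+00]])}
{'time_s': 0.1, 'qpos': array([-1.36798166e+00,  4.23751967e-01,  1.63056914e+00, -1.98165269e-05,
        1.08864355e+00, -1.89985001e-02]), 'dq': array([-0.00042754, -0.00139315, -0.00297503, -0.00040059,  0.00120713,
       -0.00152558]), 'tau': array([-6.27737918e-04, -5.45615458e+01, -2.74323767e+01,  6.44977251e-02,
        1.88694312e-02, -2.60114933e-05]), 'tool_pos': array([ 137.44422834, -609.30796187,  302.00460835]), 'orientation': array([ 9.93855423e-01,  1.10683905e-01, -7.16987429e-05, -6.82299347e-04]), 'force': array([0.97488844, 0.20786626, 0.5366296 ]), 'wrist_torque': array([ 0.01369112, -0.0025045 , -0.02105133]), 'width': 87.61048211507212}
```

View pics/side0.png

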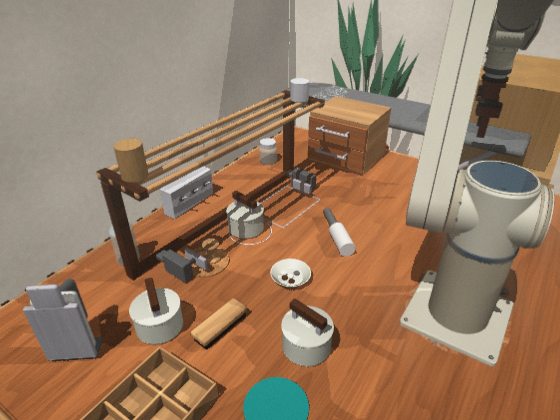

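View pics/top0.png

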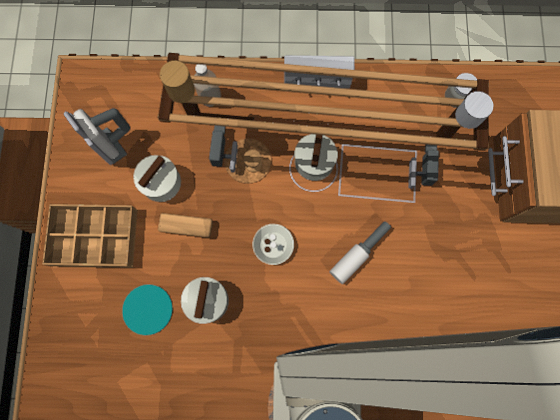

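```bash
python3 - <<'E'
import cv2
a=cv2.imread("pics/top0.png");b=cv2.imread("pics/side0.png")
cv2.imwrite("pics/top_crop.png",cv2.resize(a[110:215,270:450],None,fx=4.4,fy=4.4,interpolation=cv2.INTER_CUBIC))
cv2.imwrite("pics/side_crop.png",cv2.resize(b[140:290,180:360],None,fx=4,fy=4,interpolation=cv2.INTER_CUBIC))
E
```

```text
(no output)
```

View pics/top_crop.png

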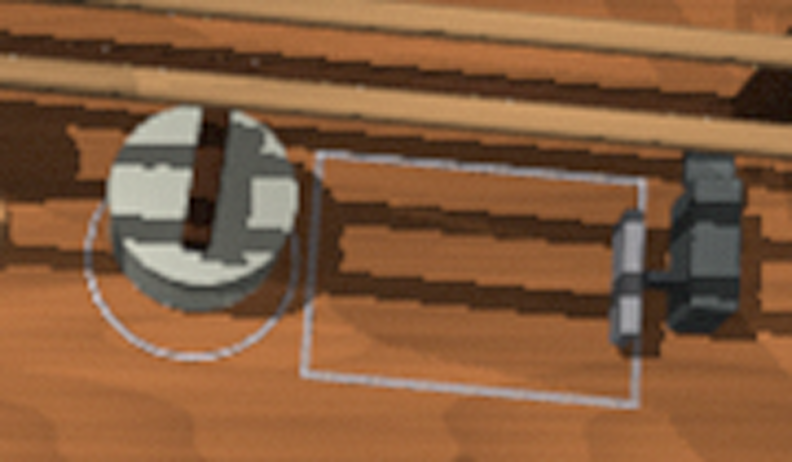

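View pics/side_crop.png

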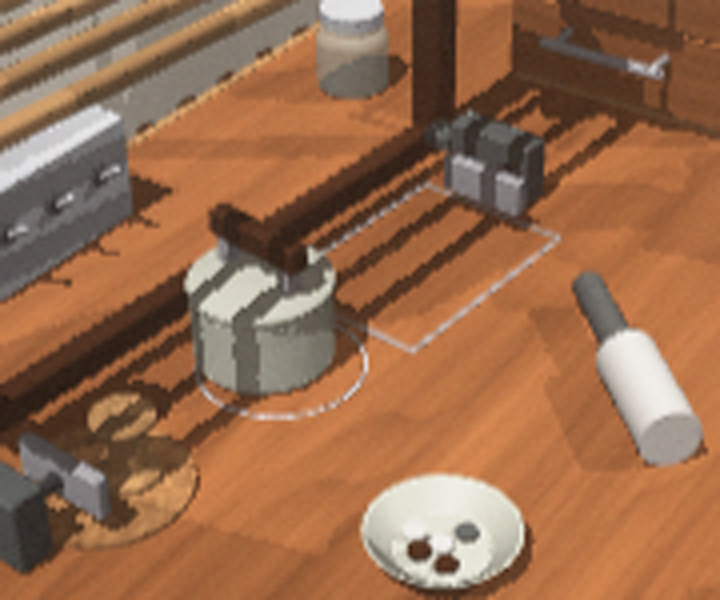

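```bash
cat > h.py <<'E'
import numpy as np,cv2,json
from station import env,viewer
def P(n):
    p=viewer.camera_params(n);K=np.array([[p['fx'],0,p['cx']],[0,p['fy'],p['cy']],[0,0,1]]);return K,np.array(p['dist']),np.array(p['pose'])
def unp(n,uv,z):
    K,d,T=P(n);q=cv2.undistortPoints(np.array([[uv]],float),K,d)[0,0]
    r=T[:3,:3]@np.array([q[0],-q[1],-1.]);o=T[:3,3];return o+r*(z-o[2])/r[2]
def proj(n,X):
    K,d,T=P(n);X=np.atleast_2d(X);c=(X-T[:3,3])@T[:3,:3];c=c*[1,-1,-1]
    return cv2.projectPoints(c.reshape(-1,1,3),np.zeros(3),np.zeros(3),K,d)[0][:,0]
tc=lambda u,v:(270+u/4.4-.4,110+v/4.4-.4)
sc=lambda u,v:(180+u/4-.4,140+v/4-.4)
E
python3 - <<'E'
from h import *
np.set_printoptions(precision=1,suppress=True)
R=[unp('top',tc(*c),0)for c in[(318,153),(643,181),(636,405),(303,374)]]
print('rect top',np.array(R)[:,:2],np.mean(R,0))
for a,b in[(0,1),(1,2),(2,3),(3,0)]:print(np.linalg.norm(R[a]-R[b]))
S=[unp('side',sc(*c),0)for c in[(432,183),(560,238),(413,351)]]
print('side',np.array(S)[:,:2])
print('ring',[unp('top',tc(*c),0)[:2] for c in[(88,255),(297,265),(195,358)]])
print('lid',[unp('top',tc(*c),75)[:2] for c in[(107,190),(298,192),(202,284)]])
print('handle top',[unp('top',tc(*c),120)[:2] for c in[(213,108),(197,250)]])
print('handle side',[unp('side',sc(*c),120)[:2] for c in[(222,208),(297,258)]])
print('rackedge',unp('top',(170,118),306),unp('top',(475,144),306))
E
```

```text
rect top [[ 693.3  -71.4]
 [ 677.9 -278.3]
 [ 531.2 -267.7]
 [ 547.7  -60.6]] [ 612.5 -169.5    0. ]
207.43014184772315
147.16058885042153
207.75779202491844
146.05022536707273
side [[ 674.  -280.7]
 [ 532.3 -264.7]
 [ 548.1  -59.5]]
ring [array([623. ,  74.6]), array([618.5, -57.4]), array([556.9,   6.9])]
lid [array([640.8,  64.6]), array([641.4, -50.1]), array([583. ,   7.4])]
handle top [array([676.8,   4.1]), array([590. ,  13.3])]
handle side [array([678.3,   4.2]), array([590.5,  27.5])]
rackedge [638.3 342.8 306. ] [ 588.8 -324.3  306. ]
```

```bash
cat >> h.py <<'E'
def potmodel(c,psi):
    R=np.array([[np.cos(psi),-np.sin(psi),0],[np.sin(psi),np.cos(psi),0],[0,0,1]])
    L=[]
    for z in(98,120):
        b=np.array([[45,9,z],[-45,9,z],[-45,-9,z],[45,-9,z],[45,9,z]],float);L.append(b@R.T+[*c,0])
    t=np.linspace(0,2*np.pi,60)
    for r,z in((55,0),(57,77)):L.append(np.c_[c[0]+r*np.cos(t),c[1]+r*np.sin(t),0*t+z])
    return L
def bay(O,psi,P3):
    R=np.array([[np.cos(psi),-np.sin(psi),0],[np.sin(psi),np.cos(psi),0],[0,0,1]]);return np.array(P3,float)@R.T+[*O,0]
def overlay(img,n,lines,roi,k,col=(0,255,0)):
    x0,y0,x1,y1=roi;o=cv2.resize(img[y0:y1,x0:x1],None,fx=k,fy=k,interpolation=cv2.INTER_CUBIC)
    for L in lines:
        p=(proj(n,L)-[x0,y0]+.5)*k;cv2.polylines(o,[np.int32(p.round())],False,col,1,cv2.LINE_AA)
    return o
E
cat > ov.py <<'E'
import sys
from h import *
cx,cy,psi,bx,by,bp=map(float,sys.argv[1:7]);tag=sys.argv[7]
t=np.linspace(0,2*np.pi,60)
B=[bay((bx,by),bp,q) for q in (np.c_[66*np.cos(t),66*np.sin(t),0*t],[[75,-75,0],[75,-285,0],[-75,-285,0],[-75,-75,0],[75,-75,0]],[[-20,360,306],[-20,-360,306]],[[-40,-225,20],[-40,-225,54],[40,-225,54],[40,-225,20]])]
L=potmodel((cx,cy),psi)+B
a=cv2.imread(sys.argv[8] if len(sys.argv)>8 else"pics/top0.png");b=cv2.imread(sys.argv[9] if len(sys.argv)>9 else"pics/side0.png")
cv2.imwrite(f"pics/ovt{tag}.png",overlay(a,'top',L,(270,100,450,215),4.4))
cv2.imwrite(f"pics/ovs{tag}.png",overlay(b,'side',L,(200,140,350,260),5))
E
python3 ov.py 641 7 -0.12 622.5 9.5 -0.075 1
```

```text
(no output)
```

View pics/ovt1.png

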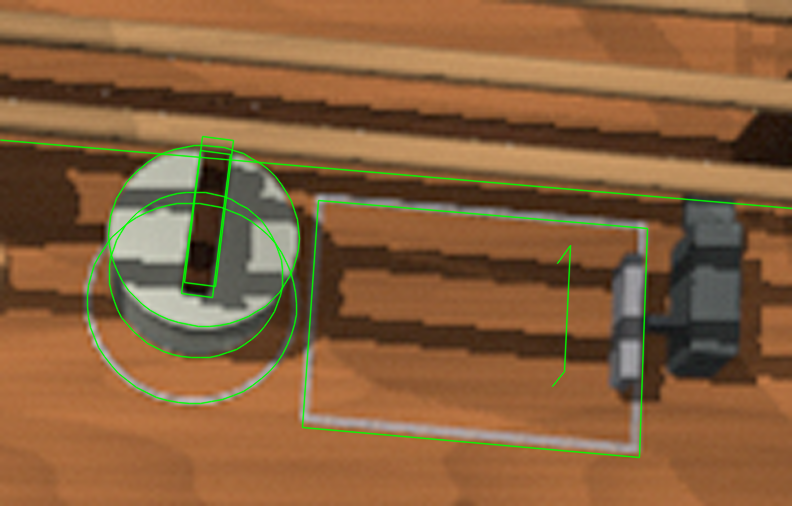

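View pics/ovs1.png

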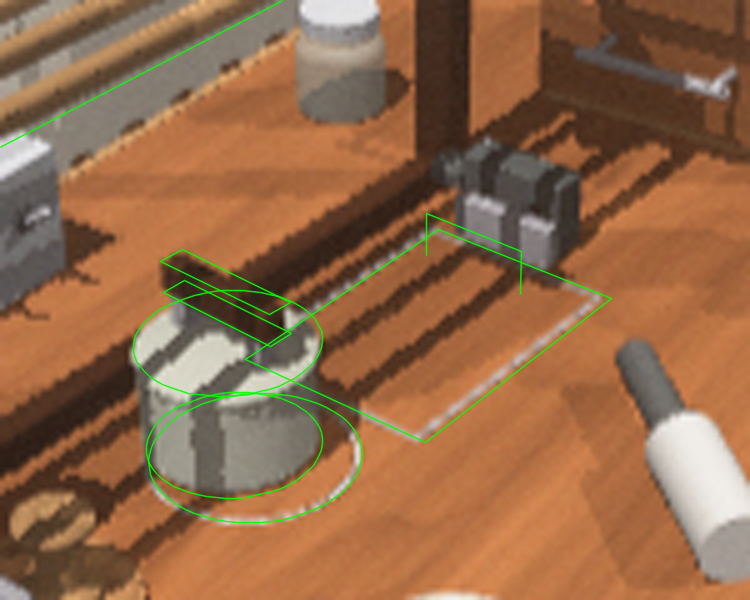

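```bash
cat >> h.py <<'E'
from scipy.spatial.transform import Rotation as Ro
O=(622.5,9.5);BP=-0.075;PSI=-0.12;TH=np.radians(37)
def quat(psi=PSI,th=TH):
    z=np.array([np.cos(psi)*np.sin(th),np.sin(psi)*np.sin(th),-np.cos(th)]);y=np.array([np.sin(psi),-np.cos(psi),0]);x=np.cross(y,z)
    return Ro.from_matrix(np.c_[x,y,z]).as_quat(),z
Q,AX=quat()
def tcp(g,back=0):return np.array(g,float)-AX*(61+back)
def bw(x,y,z):return bay(O,BP,[[x,y,z]])[0]
GZ=111
E
python3 - <<'E'
from h import *
np.set_printoptions(precision=2,suppress=True)
print(Q,AX)
for n,g,b in[("retr",(450,-150,300),0),("pre",(641,7,GZ),130),("g",(641,7,GZ),0),("m",bw(0,-120,GZ),0),("e",bw(0,-215,GZ),0),("eb",bw(0,-215,GZ),130)]:
    print(n,tcp(g,b),env.ik(tcp(g,b),Q))
E
```

```text
[ 0.95 -0.06  0.32  0.02] [ 0.6  -0.07 -0.8 ]
retr [ 413.55 -145.61  348.72] [-0.48 -0.09  2.27  0.56  0.4   0.76]
pre [526.88  20.76 263.54] None
g [604.55  11.39 159.72] [ 0.03  0.53  2.07  3.9   0.13 -2.2 ]
m [ 577.06 -105.77  159.72] [-0.23  0.51  2.11  2.67  0.14 -1.19]
e [ 569.94 -200.5   159.72] [-0.43  0.53  2.07  1.97  0.2  -0.65]
eb [ 492.27 -191.14  263.54] [-0.49  0.23  2.18  1.09  0.25  0.2 ]
```

```bash
python3 - <<'E'
from h import *
np.set_printoptions(precision=2,suppress=True)
for deg in(25,28,30,32,34,40):
  for psi in(-.12,):
    Q,AX=quat(psi,np.radians(deg))
    print(deg)
    for n,g,b in[("pre",(641,7,GZ),120),("mid",(641,7,GZ),60),("g",(641,7,GZ),0),("g-15",(626,9,GZ),0),("e",bw(0,-215,GZ),0),("eb",bw(0,-215,GZ),120)]:
        print(n,env.ik(np.array(g)-AX*(61+b),Q))
E
```

```text
25
pre [ 0.03  0.27  2.   -0.15  0.44  1.85]
mid [ 0.03  0.39  1.99 -0.19  0.34  1.88]
g [ 0.02  0.52  1.95 -0.24  0.25  1.93]
g-15 [ 0.02  0.5   1.99 -0.27  0.23  1.96]
e [-0.4   0.52  1.95  0.44  0.28  0.9 ]
eb [-0.43  0.27  2.    0.29  0.47  1.03]
28
pre [ 0.04  0.26  2.05 -0.22  0.36  1.92]
mid [ 0.03  0.39  2.02 -0.28  0.26  1.98]
g [ 0.02  0.52  1.98 -0.4   0.17  2.09]
g-15 [ 0.03  0.5   2.02 -0.46  0.16  2.16]
e [-0.4   0.52  1.98  0.66  0.22  0.67]
eb [-0.44  0.26  2.05  0.39  0.4   0.92]
30
pre [ 0.04  0.25  2.08 -0.28  0.3   1.98]
mid [ 0.03  0.39  2.05 -0.39  0.2   2.09]
g [ 0.03  0.52  2.   -0.62  0.13  2.31]
g-15 [ 0.03  0.5   2.04 -0.73  0.11  2.42]
e [-0.41  0.52  2.    0.89  0.18  0.44]
eb [-0.45  0.26  2.07  0.49  0.35  0.82]
32
pre [ 0.05  0.25  2.11 -0.38  0.25  2.08]
mid [ 0.04  0.39  2.07 -0.58  0.15  2.28]
g None
g-15 None
e [-0.41  0.52  2.02  1.19  0.17  0.14]
eb [-0.46  0.25  2.1   0.62  0.31  0.68]
34
pre [ 0.05  0.25  2.14 -0.53  0.19  2.24]
mid None
g None
g-15 None
e [-0.42  0.52  2.04  1.53  0.17 -0.21]
eb [-0.47  0.25  2.13  0.8   0.27  0.5 ]
40
pre None
mid [ 0.05  0.41  2.17  3.88  0.16 -2.17]
g [ 0.04  0.54  2.1   3.64  0.21 -1.94]
g-15 [ 0.04  0.53  2.13  3.62  0.23 -1.91]
e [-0.44  0.54  2.09  2.25  0.26 -0.94]
eb [-0.5   0.27  2.21  1.57  0.24 -0.3 ]
```

```bash
cat >> h.py <<'E'
TH=np.radians(28)
def quat2(psi=PSI,th=TH):
    q,z=quat(psi,th);return (Ro.from_quat(q)*Ro.from_euler('z',np.pi)).as_quat(),z
Q,AX=quat2()
H=np.array([np.cos(PSI),np.sin(PSI),0])
G0=np.array([641,7,GZ])-10*H
E
python3 - <<'E'
from h import *
np.set_printoptions(precision=2,suppress=True)
w=np.array([420,-120,340.]);print(env.ik(w,Q),env.ik(tcp(G0,120),Q))
env.reach(w,Q);print(env.read_state()['time_s'],env.read_state()['qpos'])
env.reach(tcp(G0,120),Q);s=env.read_state();print(s['time_s'],s['qpos'],s['tool_pos'],s['force'])
for n in("side","top"): cv2.imwrite(f"pics/{n}1.png",viewer.camera(n))
E
```

```text
[-0.37 -0.06  2.21  0.23  0.52 -1.99] [ 0.04  0.24  2.07 -0.22  0.35 -1.22]
2.1833 [-0.37 -0.06  2.21  0.23  0.52 -1.99]
3.0 [ 0.04  0.24  2.07 -0.22  0.35 -1.22] [546.38  17.9  270.51] [-0.25  0.04  0.1 ]
```

View pics/side1.png

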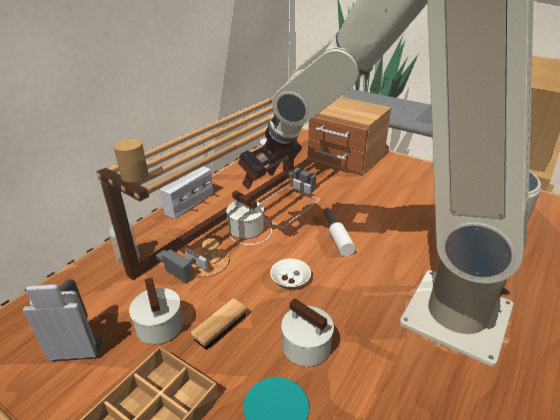

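View pics/top1.png

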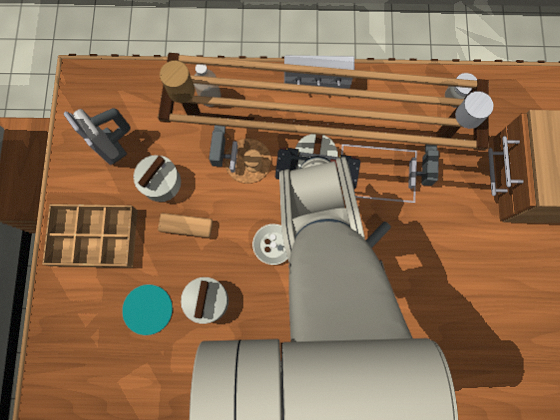

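```bash
python3 - <<'E'
from h import *
np.set_printoptions(precision=3,suppress=True)
s=env.read_state();p0,q0=s['tool_pos'],env.read_state()['orientation'];R0=Ro.from_quat(q0)
j0=env.ik(p0,q0)
for d in range(60,260,20):
    R1=R0*Ro.from_euler('x',-.1)*Ro.from_euler('y',-.05)
    p1=p0-d*R0.as_matrix()[:,2]+d*R1.as_matrix()[:,2]
    j=env.ik(p1,R1.as_quat());print(d,None if j is None else np.abs(j-j0)[:3].max())
E
```

```text
60 0.03612647770769062
80 0.031784582823974894
100 0.027464858752348054
120 0.023167292164221642
140 0.01889186664685205
160 0.0146385627719825
180 0.01040735816418703
200 0.006198227568873449
220 0.0020111429199074493
240 0.0021539265931798113
```

```bash
python3 - <<'E'
from h import *
np.set_printoptions(precision=2,suppress=True)
r=env.move_l(tcp(G0,45),rate=120,f_stop=8);print(r)
s=env.read_state();print(s['time_s'],s['tool_pos'],s['force'])
for n in("side","top"): cv2.imwrite(f"pics/{n}2.png",viewer.camera(n))
b=cv2.imread("pics/side2.png")
gp=s['tool_pos']+61*AX
cv2.imwrite("pics/s2.png",overlay(b,'side',potmodel((641,7),PSI)[:2]+[np.array([gp,gp+60*AX])],(190,80,340,250),3.5))
E
```

```text
False
3.875 [581.6   13.95 204.94] [-0.64  1.08  0.21]
```

View pics/s2.png

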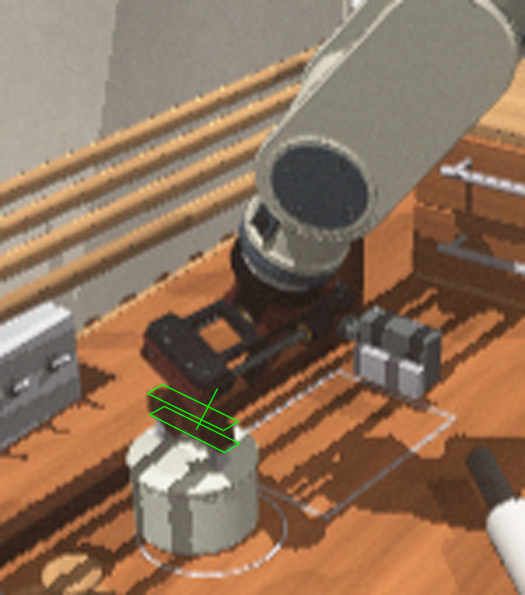

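```bash
python3 - <<'E'
from h import *
np.set_printoptions(precision=2,suppress=True)
r=env.move_l(tcp(G0,0),rate=60,f_stop=6);print(r)
s=env.read_state();print(s['time_s'],s['tool_pos'],tcp(G0),s['force'])
for n in("side","top"): cv2.imwrite(f"pics/{n}3.png",viewer.camera(n))
b=cv2.imread("pics/side3.png")
cv2.imwrite("pics/s3.png",overlay(b,'side',potmodel((641,7),PSI)[:2],(190,80,340,250),3.5))
E
```

```text
False
4.875 [602.63  11.63 164.88] [602.64  11.63 164.86] [-0.13  0.76  0.04]
```

View pics/s3.png

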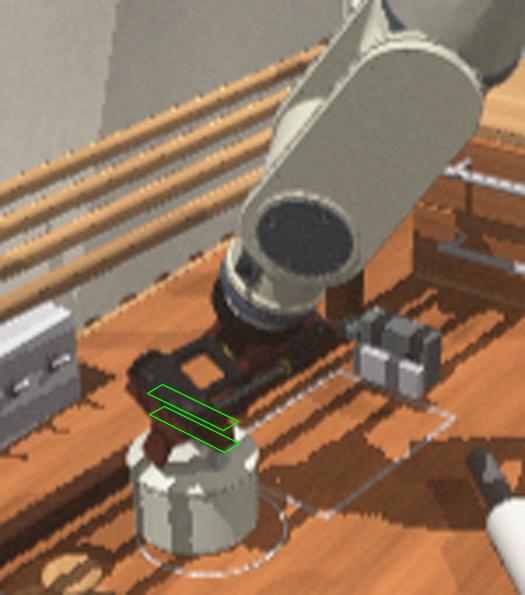

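```bash
python3 - <<'E'
from h import *
np.set_printoptions(precision=2,suppress=True)
for w in (30,22,14):
    set_gripper(w);s=env.read_state();print(s['time_s'],s['width'],s['tool_pos'],s['force'],s['wrist_torque'])
for n in("side","top"): cv2.imwrite(f"pics/{n}4.png",viewer.camera(n))
b=cv2.imread("pics/side4.png")
cv2.imwrite("pics/s4.png",overlay(b,'side',potmodel((641,7),PSI)[2:],(190,80,340,250),3.5))
E
```

```text
Traceback (most recent call last):
NameError: name 'set_gripper' is not defined
```

```bash
sed -i 's/from station import env,viewer/from station import env,viewer,set_gripper,workorder/' h.py; python3 - <<'E'
from h import *
np.set_printoptions(precision=2,suppress=True)
for w in (30,22,14):
    set_gripper(w);s=env.read_state();print(s['time_s'],s['width'],s['tool_pos'],s['force'],s['wrist_torque'])
for n in("side","top"): cv2.imwrite(f"pics/{n}4.png",viewer.camera(n))
b=cv2.imread("pics/side4.png")
cv2.imwrite("pics/s4.png",overlay(b,'side',potmodel((641,7),PSI)[2:],(190,80,340,250),3.5))
E
```

```text
5.975 29.914782063689678 [602.66  11.64 164.85] [ 0.32 -0.21  0.42] [0.07 0.04 0.03]
6.35 22.21372983194592 [602.67  11.62 164.88] [-0.65 -0.95  0.75] [ 0.02  0.07 -0.04]
6.5917 17.92043115235466 [602.47  11.68 164.76] [-1.63  0.76  0.61] [0.19 0.11 0.08]
```

View pics/s4.png

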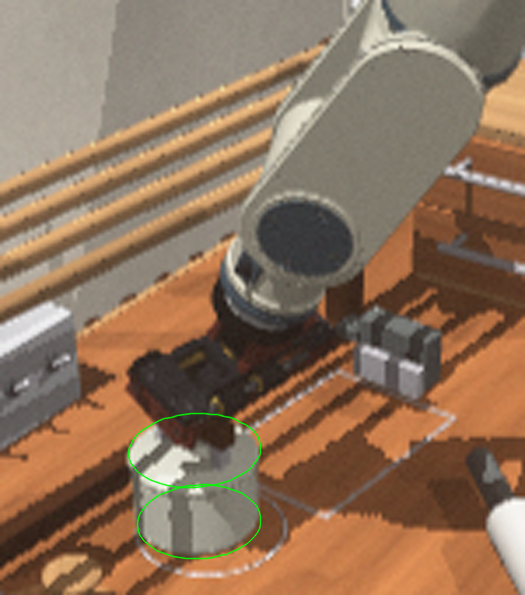

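```bash
cat >> h.py <<'E'
YB=np.array([-np.sin(BP),np.cos(BP),0]);XB=np.array([np.cos(BP),np.sin(BP),0])
T0=tcp(G0)
def tp(x,y,dz=0): return T0+(x-18.6)*XB+(y+1.1)*YB+[0,0,dz]
def show(s):print(round(s['time_s'],2),s['width'].round(2),s['tool_pos'],'F',s['force'],'Fy',(s['force']@YB).round(2),'T',s['wrist_torque'])
E
python3 - <<'E'
from h import *
np.set_printoptions(precision=2,suppress=True)
show(env.read_state())
for p in[(15,-20),(6,-70),(0,-110),(0,-130),(0,-148)]:
    r=env.move_l(tp(*p),rate=50,f_stop=25);print(r,p);show(env.read_state())
    if r:break
for n in("side","top"): cv2.imwrite(f"pics/{n}5.png",viewer.camera(n))
b=cv2.imread("pics/side5.png")
cv2.imwrite("pics/s5.png",overlay(b,'side',potmodel(bw(0,-148,0)[:2],PSI)[2:],(210,80,360,250),3.5))
E
```

```text
Traceback (most recent call last):
  File "h.py", line 46, in show
    def show(s):print(round(s['time_s'],2),s['width'].round(2),s['tool_pos'],'F',s['force'],'Fy',(s['force']@YB).round(2),'T',s['wrist_torque'])
                                           ^^^^^^^^^^^^^^^^
AttributeError: 'float' object has no attribute 'round'
```

```bash
sed -i "s/s\['width'\].round(2)/round(s['width'],2)/; s/(s\['force'\]@YB).round(2)/round(float(s['force']@YB),2)/" h.py
python3 - <<'E'
from h import *
np.set_printoptions(precision=2,suppress=True)
show(env.read_state())
for p in[(15,-20),(6,-70),(0,-110),(0,-130),(0,-148)]:
    r=env.move_l(tp(*p),rate=50,f_stop=25);print(r,p);show(env.read_state())
    if r:break
for n in("side","top"): cv2.imwrite(f"pics/{n}5.png",viewer.camera(n))
b=cv2.imread("pics/side5.png")
cv2.imwrite("pics/s5.png",overlay(b,'side',potmodel(bw(0,-148,0)[:2],PSI)[2:],(210,80,360,250),3.5))
E
```

```text
6.69 18.3 [602.49  11.65 164.78] F [-1.05 -0.5  -0.4 ] Fy -0.58 T [0.28 0.13 0.04]
False (15, -20)
7.22 17.5 [597.53  -7.31 164.84] F [-1.09 -3.52 -0.41] Fy -3.6 T [-0.54  0.08 -0.38]
False (6, -70)
8.39 17.53 [584.87 -56.12 164.82] F [-0.45 -0.4  -0.89] Fy -0.44 T [-0.19  0.17 -0.14]
False (0, -110)
9.35 17.69 [575.88 -95.55 164.83] F [-0.49 -1.56 -2.27] Fy -1.59 T [-0.03  0.32 -0.09]
False (0, -130)
9.9 17.96 [ 574.43 -115.51  164.8 ] F [-0.89 -1.41 -2.48] Fy -1.47 T [-0.14  0.27 -0.11]
False (0, -148)
10.41 18.02 [ 573.04 -133.42  164.79] F [ 0.22 -0.16 -2.95] Fy -0.14 T [-0.08  0.35 -0.14]
```

View pics/s5.png

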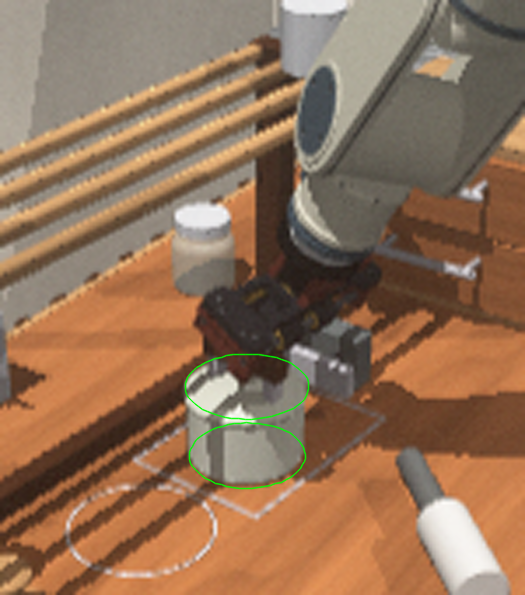

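```bash
python3 - <<'E'
from h import *
np.set_printoptions(precision=2,suppress=True)
env.move_l(tp(0,-148,-0.5),rate=10);show(env.read_state())
y=-148
for f in(3,5,7,9,11):
    r=env.move_l(tp(0,y-8,-.5),rate=15,f_stop=f);s=env.read_state();yn=(s['tool_pos']-T0)@YB-1.1
    print(f,r,yn);show(s)
    y=yn
    if not r:break
E
```

```text
10.76 17.9 [ 573.04 -133.3   164.76] F [-4.63  0.36  4.99] Fy 0.01 T [-0.05  0.41 -0.05]
3 True -147.99080819294437
10.97 17.97 [ 572.9  -133.44  164.74] F [-0.43  2.08  4.02] Fy 2.04 T [ 0.26 -0.22  0.08]
5 True -148.2450034546759
11.19 17.57 [ 572.77 -133.69  164.73] F [-1.41  1.69  4.65] Fy 1.58 T [ 0.19 -0.24  0.18]
7 True -148.6905243038555
11.43 17.82 [ 572.69 -134.13  164.78] F [-1.29  1.68  2.74] Fy 1.58 T [ 0.01 -0.22  0.06]
9 True -149.31592725638595
11.69 17.72 [ 572.57 -134.75  164.84] F [-0.95  0.61  4.36] Fy 0.54 T [ 0.04 -0.19  0.01]
11 True -150.15755604209417
11.97 17.98 [ 572.39 -135.58  164.88] F [-1.57  1.79  2.87] Fy 1.67 T [-0.08 -0.02 -0.01]
```

```bash
python3 - <<'E'
from h import *
np.set_printoptions(precision=2,suppress=True)
y=-150.2
for f in(9,10,11,12,13,14,16):
    r=env.move_l(tp(0,y-6,-.2),rate=15,f_stop=f);s=env.read_state();yn=(s['tool_pos']-T0)@YB-1.1
    print(f,r,yn);show(s)
    y=yn
    if not r:break
E
```

```text
9 True -150.77510468732274
12.2 17.69 [ 572.29 -136.19  164.93] F [-0.44  0.45  2.56] Fy 0.42 T [-0.01 -0.14  0.11]
10 True -151.51298905205542
12.44 17.79 [ 572.15 -136.92  164.98] F [-0.79  0.87  2.65] Fy 0.81 T [ 0.03 -0.11  0.04]
11 True -152.19823431776655
12.68 17.58 [ 572.02 -137.6   165.07] F [-1.23  1.67  2.75] Fy 1.57 T [-0.06 -0.16  0.07]
12 True -153.0634925309907
12.93 17.91 [ 571.9  -138.46  165.13] F [-1.47  1.09  3.38] Fy 0.98 T [-0.07 -0.13  0.05]
13 True -153.8674394414187
13.18 17.97 [ 571.8  -139.26  165.21] F [-1.58  2.07  3.64] Fy 1.95 T [-0.03 -0.09  0.04]
14 True -154.6243369546842
13.43 17.56 [ 571.72 -140.01  165.29] F [-1.82  2.06  3.51] Fy 1.92 T [-0.03 -0.14  0.07]
16 True -155.50518178400594
13.69 17.76 [ 571.67 -140.89  165.38] F [-0.69  1.28  2.77] Fy 1.22 T [ 0.03 -0.14  0.1 ]
```

```bash
python3 - <<'E'
from h import *
np.set_printoptions(precision=2,suppress=True)
s=env.read_state();show(s);print(s['qpos'],s['orientation'],Q)
for n in("side","top"): cv2.imwrite(f"pics/{n}6.png",viewer.camera(n))
b=cv2.imread("pics/side6.png");a=cv2.imread("pics/top6.png")
L=potmodel(bw(0,-155.5,0)[:2],PSI)[2:]
cv2.imwrite("pics/s6.png",overlay(b,'side',L,(220,120,350,240),5))
cv2.imwrite("pics/t6.png",overlay(a,'top',L,(310,110,450,220),5))
E
```

```text
13.69 17.76 [ 571.67 -140.89  165.38] F [-0.69  1.28  2.77] Fy 1.22 T [ 0.03 -0.14  0.1 ]
[-0.3   0.49  2.03  0.58  0.17 -2.31] [ 0.05  0.97 -0.01  0.24] [-0.06 -0.97  0.01 -0.24]
```

View pics/s6.png

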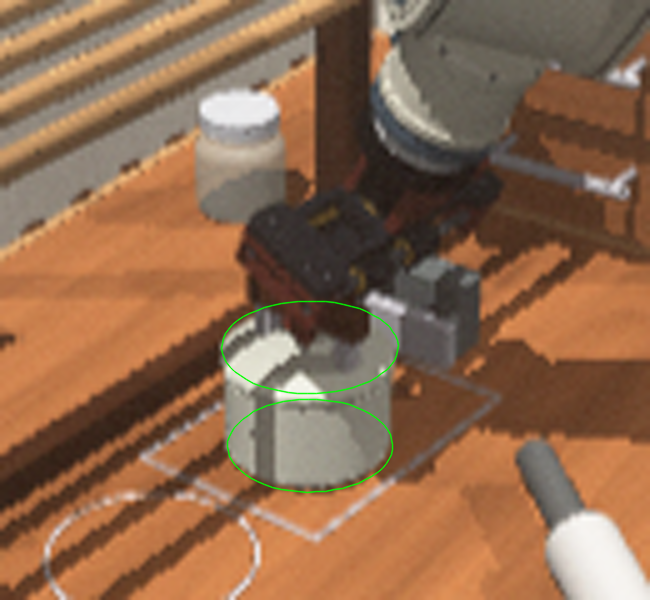

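View pics/t6.png

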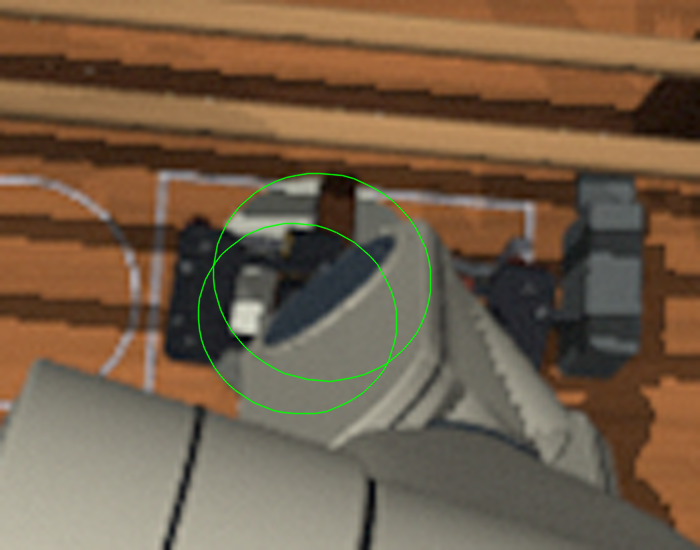

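```bash
python3 - <<'E'
from h import *
np.set_printoptions(precision=4,suppress=True)
s=env.read_state();print((Ro.from_quat(s['orientation'])*Ro.from_quat(Q).inv()).as_rotvec())
print(((s['tool_pos']-T0)@XB+18.6))
E
```

```text
[0.0099 0.0055 0.0091]
-0.8784349176762944
```

```bash
python3 - <<'E'
from h import *
np.set_printoptions(precision=3,suppress=True)
def err(s):print(' ',(Ro.from_quat(s['orientation'])*Ro.from_quat(Q).inv()).as_rotvec(),(s['tool_pos']-T0)@YB-1.1)
r=env.move_l(tp(0,-157,-.1),rot=Q,rate=10);s=env.read_state();print(r);show(s);err(s)
r=env.move_l(tp(0,-172,-.1),rot=Q,rate=25,f_stop=16);s=env.read_state();print(r);show(s);err(s)
E
```

```text
False
14.12 17.97 [ 572.119 -141.878  164.788] F [-3.625  2.298  6.971] Fy 2.02 T [ 0.53  -0.03   0.263]
  [0.001 0.001 0.001] -156.45923091090134
False
14.88 17.52 [ 570.982 -156.909  164.782] F [-3.891  4.436  7.058] Fy 4.13 T [0.587 0.004 0.333]
  [0.001 0.001 0.001] -171.53308114228022
```

```bash
python3 - <<'E'
from h import *
np.set_printoptions(precision=2,suppress=True)
for y in(-175,-179,-183,-187):
    r=env.move_l(tp(0,y,.25),rot=Q,rate=20,f_stop=8);s=env.read_state();print(r,y,(s['tool_pos']-T0)@YB-1.1);show(s)
    if r:break
E
```

```text
True -175 -174.53252777092783
15.12 18.02 [ 570.51 -159.88  164.79] F [-1.61  0.84  2.4 ] Fy 0.72 T [-0.12 -0.13 -0.08]
```

```bash
python3 - <<'E'
from h import *
np.set_printoptions(precision=2,suppress=True)
for y in(-179,-183,-187):
    r=env.move_l(tp(0,y,.05),rot=Q,rate=20,f_stop=9);s=env.read_state();print(r,y,(s['tool_pos']-T0)@YB-1.1);show(s)
    if r:break
E
```

```text
True -179 -175.60007077893275
15.32 17.79 [ 570.37 -160.94  164.82] F [-0.21  0.3   0.97] Fy 0.28 T [-0.23 -0.11 -0.06]
```

```bash
cat >> h.py <<'E'
def avg(n=8):
    f=[];p=[];t=[]
    for i in range(n):
        env.hold(.02);s=env.read_state();f.append(s['force']);p.append(s['tool_pos']);t.append(s['wrist_torque'])
    return np.mean(f,0),np.mean(p,0),np.mean(t,0),s['time_s']
def step(y,dz,fs=18):
    r=env.move_l(tp(0,y,dz),rot=Q,rate=20,f_stop=fs);f,p,t,tm=avg()
    print(round(tm,2),r,y,'at',((p-T0)@YB-1.1).round(2),'z',(p[2]-T0[2]).round(2),'Fx,Fy,Fz',(f@XB).round(2),(f@YB).round(2),f[2].round(2),'T',t.round(2));return r
E
python3 - <<'E'
from h import *
for y in(-179,-182,-185,-188):
    if step(y,.05):break
E
```

```text
15.79 False -179 at -178.55 z -0.04 Fx,Fy,Fz -3.31 2.54 5.38 T [0.38 0.07 0.22]
16.23 False -182 at -181.52 z -0.03 Fx,Fy,Fz -3.32 3.31 6.15 T [0.53 0.06 0.29]
16.66 False -185 at -184.54 z -0.02 Fx,Fy,Fz -3.97 3.82 6.34 T [0.58 0.06 0.32]
17.09 False -188 at -187.6 z -0.03 Fx,Fy,Fz -3.16 3.64 6.24 T [0.56 0.08 0.32]
```

```bash
python3 - <<'E'
from h import *
for y in(-190,-192,-194,-196,-198):
    if step(y,.05):break
for n in("side","top"): cv2.imwrite(f"pics/{n}7.png",viewer.camera(n))
b=cv2.imread("pics/side7.png")
cv2.imwrite("pics/s7.png",overlay(b,'side',[],(220,120,350,240),5))
E
```

```text
17.48 False -190 at -189.47 z 0.0 Fx,Fy,Fz -3.68 4.46 6.98 T [0.75 0.04 0.39]
17.86 False -192 at -191.46 z 0.01 Fx,Fy,Fz -3.45 4.59 7.16 T [0.79 0.04 0.4 ]
18.24 False -194 at -193.46 z 0.02 Fx,Fy,Fz -3.34 4.89 7.57 T [0.87 0.02 0.44]
18.62 False -196 at -195.47 z 0.02 Fx,Fy,Fz -3.39 4.98 7.48 T [ 0.88 -0.    0.44]
19.01 False -198 at -197.48 z 0.01 Fx,Fy,Fz -3.66 5.3 7.46 T [ 0.88 -0.01  0.45]
```

View pics/s7.png

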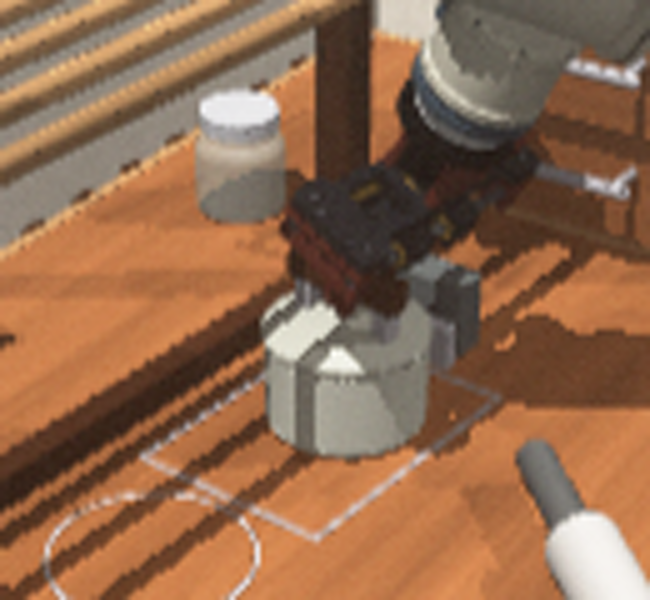

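```bash
python3 - <<'E'
from h import *
for y in(-200,-202,-204):
    if step(y,.05):break
for n in("side","top"): cv2.imwrite(f"pics/{n}8.png",viewer.camera(n))
b=cv2.imread("pics/side8.png");c=cv2.imread("pics/side1.png");a=cv2.imread("pics/top8.png");d=cv2.imread("pics/top0.png")
f=lambda i:cv2.resize(i[150:220,280:330],None,fx=7,fy=7,interpolation=cv2.INTER_CUBIC)
cv2.imwrite("pics/s8.png",np.hstack([f(b),f(c)]))
f=lambda i:cv2.resize(i[130:200,390:450],None,fx=6,fy=6,interpolation=cv2.INTER_CUBIC)
cv2.imwrite("pics/t8.png",np.hstack([f(a),f(d)]))
E
```

```text
19.49 False -200 at -199.51 z 0.03 Fx,Fy,Fz -3.99 5.28 7.89 T [ 0.92 -0.02  0.44]
19.88 False -202 at -201.54 z 0.02 Fx,Fy,Fz -3.61 5.05 7.62 T [ 0.91 -0.03  0.45]
20.26 False -204 at -203.58 z 0.02 Fx,Fy,Fz -3.65 5.31 7.42 T [ 0.92 -0.01  0.44]
```

View pics/s8.png

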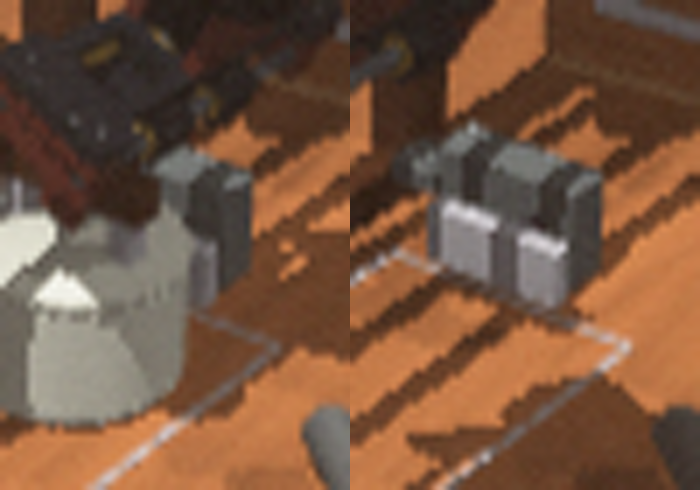

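View pics/t8.png

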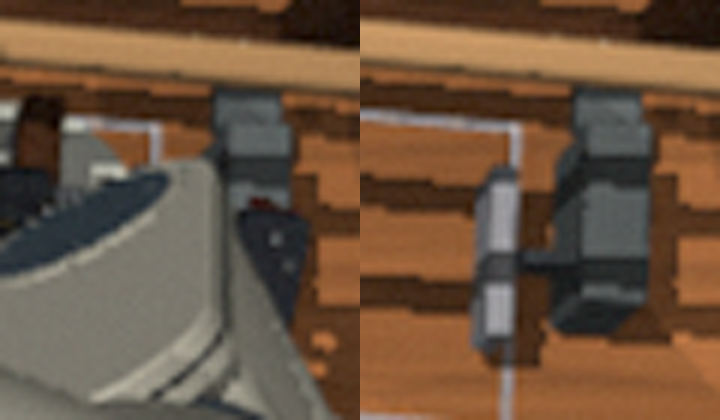

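```bash
python3 - <<'E'
from h import *
for px,z in [((411.3,172.8),54),((409,173),20),((390+(517-360)/6,172.8),54)]:
    p=unp('top',px,z);print(p,(p-[*O,0])@YB,(p-[*O,0])@XB)
E
```

```text
[ 597.05249136 -249.03438558   54.        ] -259.7143727665608 -6.004065237959331
[ 606.61303166 -251.63667695   20.        ] -261.5929801385396 3.7245875752548483
[ 597.26679337 -262.00798842   54.        ] -272.6354468641253 -4.818257402101149
```

```bash
python3 - <<'E'
from h import *
for y in(-206,-208,-210,-212):
    if step(y,.05,12):break
E
```

```text
20.74 False -206 at -205.43 z 0.02 Fx,Fy,Fz -3.03 6.36 7.39 T [ 1.03 -0.1   0.5 ]
21.12 False -208 at -207.24 z 0.05 Fx,Fy,Fz -3.2 7.36 8.16 T [ 1.21 -0.15  0.62]
21.51 False -210 at -208.93 z 0.12 Fx,Fy,Fz -2.76 9.19 8.65 T [ 1.56 -0.32  0.71]
21.89 False -212 at -210.71 z 0.15 Fx,Fy,Fz -2.77 10.15 9.65 T [ 1.76 -0.37  0.86]
```

```bash
python3 - <<'E'
from h import *
step(-212.5,.35,15)
E
```

```text
22.27 False -212.5 at -211.26 z 0.18 Fx,Fy,Fz -1.09 9.57 6.62 T [ 1.7  -0.4   0.83]
```

```bash
python3 - <<'E'
from h import *
np.set_printoptions(precision=2,suppress=True)
set_gripper(45);f,p,t,tm=avg(6);print(tm,f,p,t)
r=env.move_l(p-AX*50,rot=Q,rate=50,f_stop=6);print(r);show(env.read_state())
if not r:
    env.move_l(p-AX*130,rot=Q,rate=120,f_stop=15)
    q=p-AX*130;env.move_l(q+[-150,60,60],rot=Q,rate=150)
    show(env.read_state())
for n in("side","top"): cv2.imwrite(f"pics/{n}9.png",viewer.camera(n))
E
python3 ov.py $(python3 -c "
from h import *
p=bw(0,-211,0);print(p[0],p[1])") -0.12 622.5 9.5 -0.075 9 pics/top9.png pics/side9.png
```

```text
22.9917 [0.15 0.08 0.01] [ 568.26 -197.92  165.21] [0.06 0.08 0.  ]
False
24.14 44.78 [ 544.96 -195.05  209.13] F [-0.01  0.11 -0.4 ] Fy 0.11 T [ 0.02  0.15 -0.05]
26.26 44.58 [ 358.05 -130.8   339.93] F [ 0.25 -0.05  0.07] Fy -0.03 T [0.07 0.1  0.  ]
```

View pics/ovt9.png

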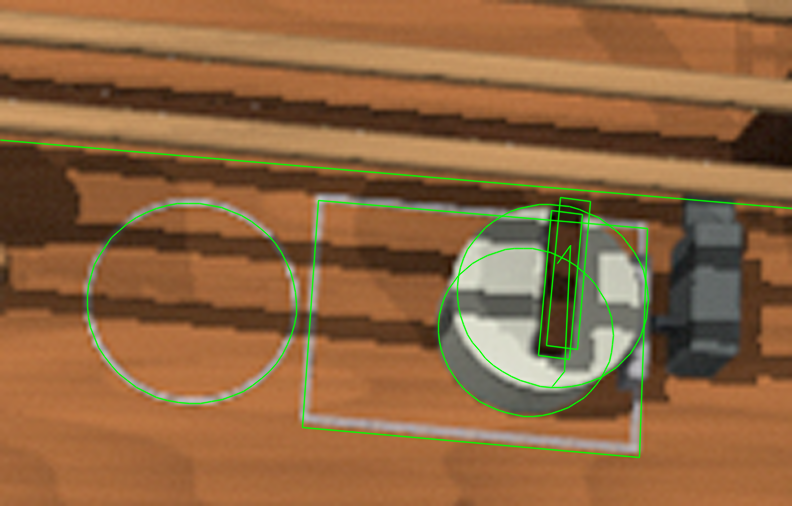

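View pics/side9.png

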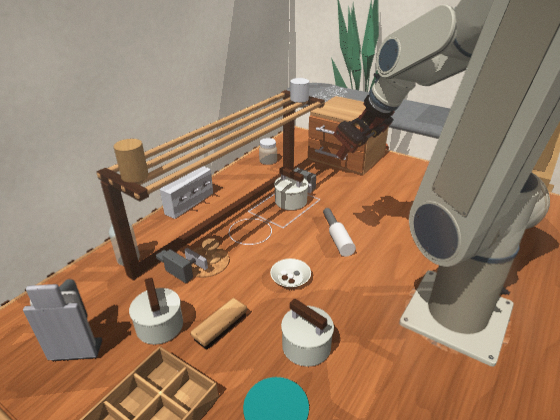

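```bash
python3 - <<'E'
from h import *
a=cv2.imread("pics/top9.png");d=cv2.imread("pics/top0.png")
f=lambda i:cv2.resize(i[150:200,395:440],None,fx=8.5,fy=8.5,interpolation=cv2.INTER_CUBIC)
cv2.imwrite("pics/t9.png",np.hstack([f(a),f(d)]))
a=cv2.imread("pics/side9.png");d=cv2.imread("pics/side0.png")
f=lambda i:cv2.resize(i[155:215,270:325],None,fx=7,fy=7,interpolation=cv2.INTER_CUBIC)
cv2.imwrite("pics/s9.png",np.hstack([f(a),f(d)]))
E
```

```text
(no output)
```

View pics/t9.png

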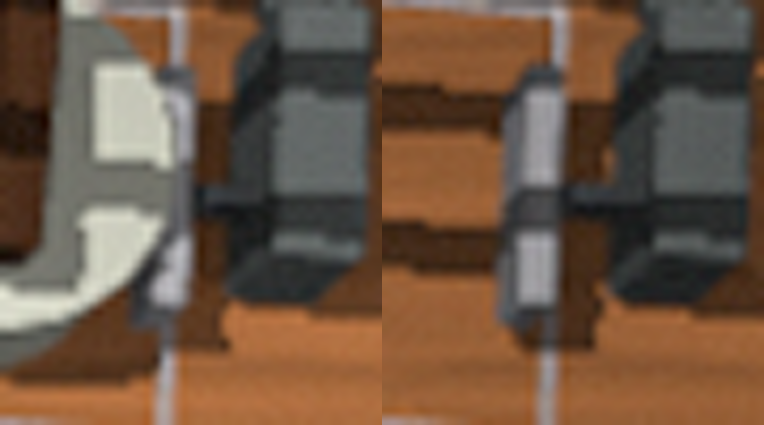

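View pics/s9.png

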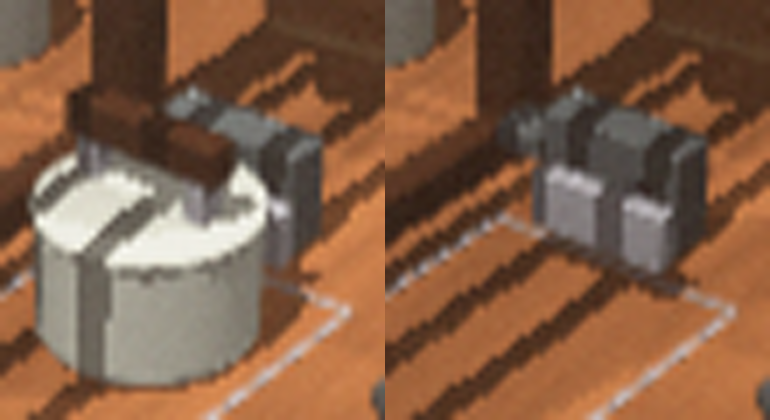

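```bash
python3 - <<'E'
from h import *
env.hold(.3);show(env.read_state());print(workorder.sign_off())
E
```

```text
26.66 45.31 [ 357.75449819 -130.63501823  339.84271441] F [ 0.11342264 -0.24727828  0.39171963] Fy -0.24 T [0.0702085  0.11046912 0.00890361]
the job is handed in; nothing more can be done
None
```

The pot now stands inside the steel rectangle at the right end, pressing the contact bar, and the robot has let go. I handed the job in at 26.7 s of the 58 s.

**What I did:** I gripped the handle under the rack with the hand leaning 28°, and slid the pot along the shelf top. I moved on in 2 mm steps until the sideways force rose steadily, from about 5.3 N to 10 N. It began to rise with the pot's centre about 205 mm from the bay's middle, and I pressed about 6 mm beyond that. Then I opened the fingers and drew back clear.

**Last checks:**
- **Bar:** comparing the top pictures before and after, it is still pushed in by about 3.5 mm. The pot sprang back about 3 mm when released.
- **Position:** the pot's centre is about 208 mm from the bay's middle. That leaves roughly 20 mm to spare at the outer side of the rectangle and 15 to 20 mm at the front and back.
- **Surroundings:** the other things look unmoved in the pictures, and the arm is clear of the scene with about zero force on it.

**What went less cleanly:**
- **Drag measurement:** midway I tried to measure the drag with repeated force-stopped moves. These let the tool drift by about 0.01 rad and 0.5 mm upward. I corrected this before going on. The force then showed the pot pressed down on the shelf, but I cannot rule out that one edge came up slightly.
- **Bar estimate:** my first reading of the bar from the picture (about 253 mm) was short of where it was felt. A second reading gave about 260 mm, which agreed with the touch.

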